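Locate a workpiece on a magnetic chuck and switch it to full hold

ROBOT

A 7-joint arm with a two-finger parallel gripper is mounted at the origin on the work surface. World frame = base frame: x ahead of the robot, y to its left, z up, the work surface at z = 0. Lengths are in m, angles in rad, forces in N, time in s.
With the tool pointing down it reaches from about 0.4 to 0.85 m from the base axis. Payload 10.4 kg.
Tool frame: the origin (TCP) lies midway between the tips of the shut fingers; the grasp point (between the pads) lies robot.hold_point_z behind it (robot.hold_point_z is the distance from the TCP to the grasp point, in m); z points along the fingers, y is the direction in which the jaws open and shut (so a half turn about z gives the same grasp; the last joint's range is limited). The gripper opens to 85 mm and grips with 20 to 120 N. Pads are 22 mm wide; open, the fingers measure 114 mm over their backs; the gripper's body (76 mm by 85 mm) begins 54 mm behind the grasp point. The pads swing forward as they close: fully open they stand 13 mm farther back than shut.
Start: joints at [1.126, 0.332, -0.065, 1.46, 0.022, 1.35, -0.088], TCP at [0.256, -0.57, 0.231] pointing down, gripper open.
Joint ranges: [-2.6, 2.6], [-0.5, 2.12], [-1.47, 1.34], [0.16, 2.42], [-1.27, 4.41], [0.06, 2.06], [-2.6, 2.6]. Speed limits (rad/s): [2.22, 2.22, 2.79, 2.79, 3.14, 3.14, 3.14].

INTERFACE

Orientations are given as a rotation vector (axis times angle).
In Python, from bench import robot gives the robot as it stands. The module is installed in compiled form; this text tells all that it offers.
- The arm moves only by the tool send_rows, never from a script. Its argument "moves" is text: rows parted by semicolons, each of 7 numbers parted by spaces: the turn, a rotation vector about the tool's x, y, z each as a share of 8 degrees, from -1 to 1, then the shift along the tool's x, y, z each as a share of 0.03 m, from -1 to 1, then the opening, from 0 (shut) to 1 (fully open). A call has 1 to 12 rows; each row shifts and turns the pose as measured when the row begins, along the tool's axes as they then stand; what a row does not reach is not made up. A row lasts 1/10 s, in which the tool goes at most 50 mm and 8.59 degrees, less where a joint would pass 70% of its speed; a pose out of reach is approached as far as the arm can. A call with a number of a shift or a turn outside -1 to 1 is refused whole. A call with a gripper value outside its range is refused whole. The fingers move at their own pace and stop on an object; "force" is the grip in N (left out, the last holds). Time passes only in rows, so rows that do not move let the fingers close. It gives the time, the measured TCP pose, the force and the opening at its end, in the units of the state.
- robot.read_state(): the state, without advancing time (a new reading comes with each control period).
- robot.grab_frame(name): name is "scene" or "side" or "wrist"; returns the picture (400x640x3 uint8, red, green, blue); there is no depth.
- robot.camera_params(name): a dict with "fx", "fy", "cx", "cy" (pixels), "R" (3x3) and "t" (3): a world point X has camera coordinates R X + t; the wrist camera has in their place "hand_eye" (4x4, takes a point from camera to tool coordinates, whose origin is the TCP and whose axes are the flange's). Camera axes: x right, y down, z forward; pixel columns grow to the right and rows downward; lengths in m; the calibration is good to about 2 mm. The wrist camera is an equidistant fisheye: a pixel r from the principal point sees the ray r / f radians off the axis. A picture is of the moment at which its call begins: read the wrist's pose just before it. camera_params takes no time and is no camera call.
- robot.finish_job(): hands the job in, once; it reports no verdict.
Trained networks look in the newest picture that a camera, given by its name, has taken for a name from the list of things; names that differ only in an ending like _2 or _b are one class to them, and where a whole thing is asked for, a point or a joint stands for the part that bears it (a point fixed in the world has none). Each returns a list of dicts, best first, with "p" (0 to 1); they miss things now and then, are a little off and sometimes report something else, mostly with a low value. They report only what shows in the picture. A call takes as long as a camera call. They do not tell look-alikes from the thing itself.
- robot.regions_of(query, camera): "mask" (400x640 bool, what is visible of it) and "rect" ([left, top, width, height] in pixels, round what is visible of it).
The state is a dict: "time": time; "q": joint angles; "qd": joint speeds; "joint_torque": joint torques, N m; "tool_pos": TCP position; "orientation": TCP orientation; "wrist_force": force on the tool from outside, world axes, zero at the start; "moment": the same for the moment, N m; "gripper_width": finger opening in m.
Only numpy, scipy, OpenCV 4.12 (cv2) and the standard library are available. Lean on these libraries where they do the work, as an engineer would, in place of code of your own. Each camera call takes 0.05 s, during which the arm holds its last target. There are 200 camera calls.

TASK

Push the bored steel block across the magnetic plate until its long side lies flat against the raised stop rail at the far edge, sliding it without lifting it. Then push the chuck's lever away from you, past the half-hold detent, all the way to its second stop (full hold), and take the hand away. Leave the lever off until the block is home, and do not disturb the gauges and tools lying about.

Things in the scene. Friction and masses are not known exactly. Their poses are not given: they have to be found in the camera images.
- chuck: Magnetic chuck fixed to the bench, 150 mm (its x) by 348 mm (its y), 50 mm high: a steel plate with thin brass lines (y -90 to +150 mm) and a grey control end with the lever (y -198 to -92 mm). Origin on the bench at x=y=0; x points across the chuck away from the robot, y to the left along it, z up. The magnet is not simulated: the block slides with ordinary friction.
- stop_face (a point): Middle of the stop rail's near face, at the height of the plate's top (50 mm above the bench); chuck frame x 60, y 30 mm, axes as the chuck's. The dark rail runs along the plate's whole far edge, 15 mm thick, standing 12 mm above the plate.
- workpiece: Dark steel block lying flat on the plate, 50 mm (its x) by 80 mm (its y) by 25 mm high, about 0.65 kg, with three upright holes; starts 30 to 70 mm short of the rail and askew by up to 15 degrees. Origin at the centre of its underside; its +x face is the long side that goes against the rail. A push of about 2 to 6 N slides it.
- far_left (a point): Lower left (+y) corner of the block's long side that faces the rail (block frame x +25, y +40, z 0 mm).
- far_right (a point): Lower right (-y) corner of the block's long side that faces the rail (block frame x +25, y -40, z 0 mm).
- lever (a joint): Lever angle about its upright pivot, rad: 0 off (knob nearest the robot, first end stop), 0.55 half hold (sprung detent), 1.10 full hold (second end stop, sprung). Grows counter-clockwise from above, knob moving to chuck +x. Arm points at angle -2.121 + value from chuck x. Let go between stations it snaps to one; leaving a detent takes about 7 N at the knob.
- pivot (a point): Lever's pivot axis at the top of the control end (50 mm above the bench); chuck frame x 0, y -115 mm; axes as the chuck's.
- knob (a point): Centre of the top of the lever's upright black knob, 106 mm above the bench, 75 mm from the pivot axis. The knob is a cylinder 22 mm in diameter, 70 to 106 mm above the bench, on a flat steel arm 13 mm wide whose top is at 64 mm; the pivot's boss is 34 mm across, top at 70 mm.
- plug_gauge: Bystander: steel plug gauge, 22 mm wide and 45 mm tall, standing on the left end of the plate; origin at the centre of its underside. Leave alone.
- ring_gauge: Bystander: steel ring gauge, 56 mm across, 18 mm high; origin at the centre of its underside. Leave alone.
- oil_jar: Bystander: small amber jar, 44 mm across, 60 mm tall; origin at the centre of its underside. Leave alone.
- screwdriver: Bystander: screwdriver 180 mm long, lying; origin at the centre of its underside. Leave alone.
- gauge_case: Bystander: small flat wooden case 60 x 100 x 28 mm; origin at the centre of its underside. Leave alone.
- caliper: Bystander: caliper 200 mm long, lying, 12 mm high; origin at the centre of its underside. Leave alone.
- slot_block: Bystander: dark steel block 45 x 60 mm, 38 mm high, with a wide slot along its top; origin at the centre of its underside. Leave alone.
There are look-alikes about, which are no part of the job. What is shaped like the workpiece but green or yellow is not meant.

How it is judged:
By the outcome, as a careful person would: the job done as asked, in the order asked, and still so for the second after the job is handed in, with the robot touching nothing.
It also fails if it takes over 46 s, if anything falls off the work surface, if the arm or the gripper's body presses on something with over 40 N, if the wrist force passes 120 N, or if a joint passes its speed limit or range.

## Working session

There is one attempt and no reset: what is moved stays moved. The work goes in short steps, Python scripts to look and compute and a tool call to move; the robot and the scene stay as the last step left them, time stands still between calls to the robot, and variables do not carry over. Pictures are saved under pics/ and viewed, about 8 in all and at most 12, crops included, and the job is handed in when it is done.

Besides the shell and the picture viewer there is one more tool, called after ">>>" as name(argument=value, ...), one argument or row to a line, values as JSON. send_rows: Moves the arm, as the interface text tells. Its arguments: {"type":"object","properties":{"moves":{"type":"string"},"force":{"type":"number"}},"required":["moves"]}

```bash
mkdir -p pics; cat > h.py <<'E'
import numpy as np, cv2
from bench import robot
def save(n,im): cv2.imwrite('pics/'+n,cv2.cvtColor(im,cv2.COLOR_RGB2BGR))
def ray(c,u,v):
    P=robot.camera_params(c); R=np.array(P['R']);t=np.array(P['t'])
    d=R.T@np.array([(u-P['cx'])/P['fx'],(v-P['cy'])/P['fy'],1]); return -R.T@t,d
def onz(c,u,v,z):
    o,d=ray(c,u,v); return o+d*(z-o[2])/d[2]
def proj(c,X):
    P=robot.camera_params(c); X=np.atleast_2d(X)@np.array(P['R']).T+np.array(P['t'])
    return np.c_[P['fx']*X[:,0]/X[:,2]+P['cx'],P['fy']*X[:,1]/X[:,2]+P['cy']]
E
python3 - <<'E'
from h import *
a=robot.grab_frame('scene');b=robot.grab_frame('side')
save('s0.png',a);save('d0.png',b)
for c in('scene','side'):
  o,d=ray(c,320,200);print(c,o.round(3),d.round(3))
  for n in('chuck','workpiece','lever','knob'):
    for r in robot.regions_of(n,c)[:4]:
      ys,xs=np.nonzero(r['mask']);print(c,n,round(r['p'],2),r['rect'],xs.mean().round(1),ys.mean().round(1),len(xs))
s=robot.read_state();print(s['time'],s['tool_pos'],s['orientation'],s['wrist_force'])
print(robot.hold_point_z)
E
```

```text
scene [1.322 0.509 0.976] [-0.63  -0.345 -0.696]
scene chuck 0.66 [209.5, 164.4, 148.0, 91.3] 283.5 212.1 6427
scene workpiece 0.96 [270.7, 186.9, 37.1, 25.3] 290.5 200.0 637
scene workpiece 0.84 [268.5, 149.3, 35.9, 19.5] 286.4 158.2 515
scene workpiece 0.8 [317.5, 285.7, 42.5, 32.1] 338.0 304.1 899
scene workpiece 0.55 [152.2, 193.2, 39.1, 28.4] 171.3 206.2 622
scene lever 0.83 [228.2, 157.5, 31.9, 46.7] 243.7 184.2 378
scene lever 0.64 [275.2, 185.9, 32.6, 28.5] 290.3 200.0 600
scene knob 0.71 [230.4, 164.8, 30.9, 38.7] 244.1 185.0 379
side [0.262 0.617 0.742] [ 0.323 -0.621 -0.714]
side chuck 0.62 [287.8, 144.2, 87.6, 123.1] 332.7 208.5 5645
side workpiece 0.95 [322.9, 181.0, 28.0, 35.0] 337.2 196.2 621
side workpiece 0.83 [325.5, 126.7, 28.4, 20.0] 338.5 136.0 384
side workpiece 0.75 [210.4, 227.2, 21.1, 39.0] 220.9 246.9 758
side workpiece 0.71 [409.9, 185.0, 28.0, 34.4] 422.1 201.4 510
side lever 0.62 [340.1, 143.9, 26.9, 34.4] 353.3 162.1 308
side knob 0.78 [339.4, 141.5, 27.0, 37.2] 353.5 161.8 364
0.5 [ 0.25589836 -0.57020433  0.23129461] [-3.07194419e+00 -6.57683883e-01 -2.74034679e-05] [-0.18188224 -0.12139555  0.41051143]
0.0187
```

View pics/s0.png

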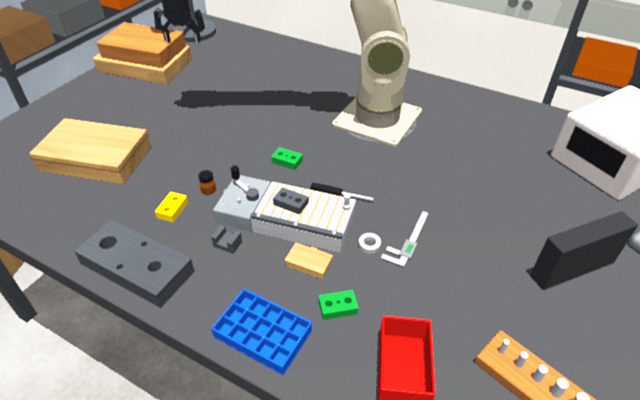

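View pics/d0.png

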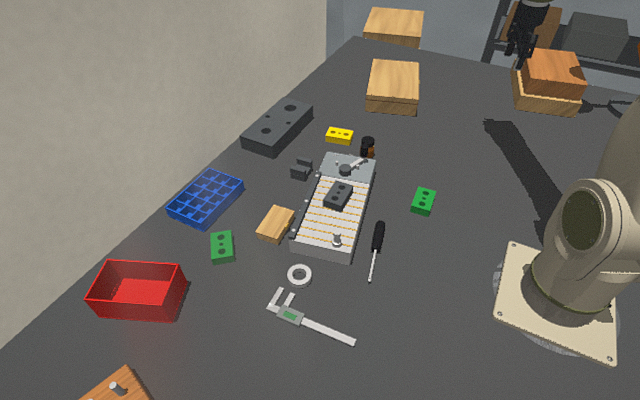

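The workpiece is the dark block on the plate, at scene (290,200) and side (338,196). Look-alikes are green at scene (286,158) and (338,304), yellow at (171,206), and a large dark slab at (134,260). Next is a close crop of both views.

```bash
python3 - <<'E'
import cv2,numpy as np
a=cv2.imread('pics/s0.png')[155:255,205:365];b=cv2.imread('pics/d0.png')[140:270,275:385]
cv2.imwrite('pics/c1.png',cv2.resize(a,None,fx=5,fy=5,interpolation=cv2.INTER_CUBIC))
cv2.imwrite('pics/c2.png',cv2.resize(b,None,fx=4.5,fy=4.5,interpolation=cv2.INTER_CUBIC))
E
```

```text
(no output)
```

View pics/c1.png

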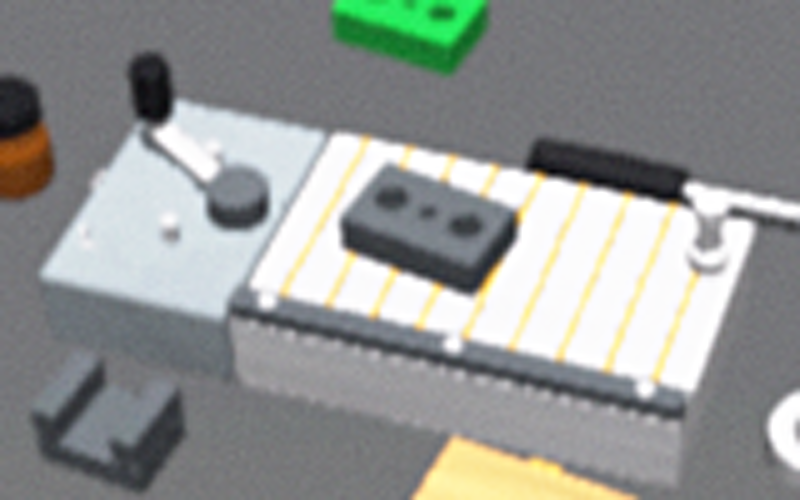

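View pics/c2.png

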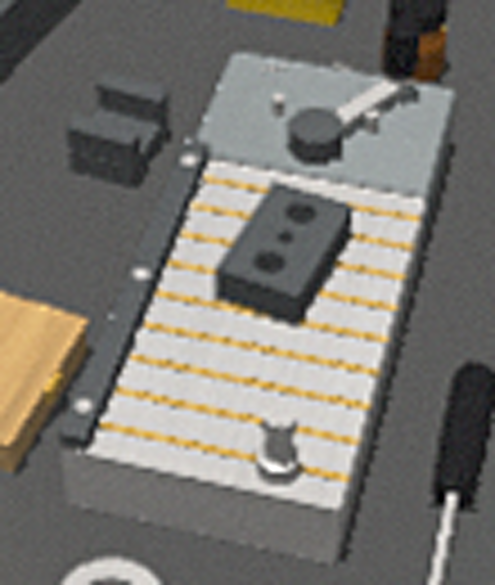

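```bash
cat > fit.py <<'E'
from h import *
from scipy.optimize import least_squares
S=lambda u,v:('scene',u/5+205,v/5+155); D=lambda u,v:('side',u/4.5+275,v/4.5+140)
ch=[((-75,150,50),S(757,222)),((-75,-91,50),S(330,128)),((-75,-198,50),S(178,98)),((75,-198,50),S(42,278)),((60,150,62),S(695,385)),((60,-90,62),S(245,287)),((0,-115,70),S(238,183)),
((-75,150,50),D(340,505)),((-75,-198,50),D(455,92)),((75,-198,50),D(233,52)),((0,-115,70),D(315,125)),((60,150,62),D(90,440)),((-75,-91,50),D(427,197))]
bl=[((-25,-40,75),S(385,163)),((-25,40,75),S(518,215)),((25,40,75),S(475,265)),((25,-40,75),S(342,215)),
((25,-40,75),D(272,185)),((-25,-40,75),D(350,207)),((-25,40,75),D(298,297)),((25,40,75),D(220,265))]
def T(p,X):
    X=np.atleast_2d(X)/1000.; c,s=np.cos(p[2]),np.sin(p[2]); return np.c_[p[0]+c*X[:,0]-s*X[:,1],p[1]+s*X[:,0]+c*X[:,1],X[:,2]]
def fit(L,p0):
    f=lambda p:np.array([proj(m[0],T(p,X))[0]-m[1:] for X,m in L]).ravel()
    r=least_squares(f,p0,loss='soft_l1');return r.x,f(r.x).reshape(-1,2).round(1)
if __name__=='__main__':
    c,r=fit(ch,[.6,0,0]);print('chuck',c.round(4),r.tolist())
    b,r=fit(bl,[.6,0,0]);print('block',b.round(4),r.tolist())
    k=T(c,[75*np.cos(-2.121),-115+75*np.sin(-2.121),106]);print('knob',k.round(4),'px',proj('scene',k),proj('side',k),'want',S(152,60)[1:])
    d=b[:2]-c[:2];y=c[2];print('block in chuck',(np.array([[np.cos(y),np.sin(y)],[-np.sin(y),np.cos(y)]])@d).round(4),np.degrees(b[2]-y).round(1))
E
python3 fit.py
```

```text
chuck [0.5384 0.0035 0.213 ] [[0.5, -0.1], [1.2, 0.8], [-4.1, -0.7], [-0.3, -0.5], [0.1, 0.3], [-0.5, -0.7], [0.5, 0.5], [0.6, 1.6], [0.4, -1.3], [-0.6, -1.1], [0.1, -0.3], [-0.8, 0.3], [0.1, -0.2]]
block [ 0.5351 -0.0079  0.0422] [[0.5, -0.7], [0.6, -1.6], [0.1, 0.5], [-0.5, 0.5], [0.1, -1.3], [0.5, -0.5], [-0.0, -0.2], [-1.2, 0.7]]
knob [[ 0.5379 -0.1797  0.106 ]] px [[235.37329213 167.89741674]] [[364.71262721 145.3835727 ]] want (235.4, 167.0)
block in chuck [-0.0056 -0.0104] -9.8
```

Block and chuck are fitted: the block sits about 40 mm short of the rail and about 10° askew. Next, a hover behind the block, yawing 12° to align with the chuck and half-closing the jaws for a two-finger square push.

>>> send_rows(
  moves="0 0 0.75 0 0 0 0.5;0 0 0.75 0.67 -1 0 0.5;0 0 0 0.67 -1 0 0.5;0 0 0 0.67 -1 0 0.5;0 0 0 0.67 -1 0 0.5;0 0 0 0.67 -1 0 0.5;0 0 0 0.67 -1 0 0.5;0 0 0 0.67 -1 0 0.5;0 0 0 0.67 -1 0 0.5;0 0 0 0.67 -1 0 0.5;0 0 0 0.67 -1 0 0.5;0 0 0 0.67 -1 0 0.5",
)

```text
time: 1.7
tool_pos: [0.4043, -0.1919, 0.2308]
orientation: [3.122, 0.304, 0.0]
wrist_force: [0.2, -0.6, 0.1]
gripper_width: 0.0427
```

```bash
cat > st.py <<'E'
from h import *; from fit import *
from scipy.spatial.transform import Rotation as Ro
import sys
c,_=fit(ch,[.6,0,0])
s=robot.read_state();R=Ro.from_rotvec(s['orientation']).as_matrix();p=np.array(s['tool_pos'])
y=c[2];C=np.array([[np.cos(y),np.sin(y)],[-np.sin(y),np.cos(y)]])
print('t',s['time'],'chuckxy mm',(C@(p[:2]-c[:2])*1e3).round(1),'z',(p[2]*1e3).round(1),'yaw err',np.degrees(np.arctan2(R[1,0],R[0,0])-y).round(2),'tilt',R[:2,2].round(3),'F',np.r_[C@s['wrist_force'][:2],s['wrist_force'][2]].round(1),'w',s['gripper_width'])
if len(sys.argv)>2:
    g=T(c,[float(sys.argv[1]),float(sys.argv[2]),0])[0];g[2]=float(sys.argv[3])/1e3
    print('need rows tool xyz (mm)',(R.T@(g-p)*1e3).round(1))
E
python3 st.py -65 -10 200
```

```text
t 1.7 chuckxy mm [-172.3 -162.5] z 230.8 yaw err -1.08 tilt [ 0.001 -0.005] F [ 0.1 -0.7  0.1] w 0.042659634478817696
need rows tool xyz (mm) [ 104.5 -154.7   30. ]
```

>>> send_rows(
  moves="0 0 -0.13 0.65 -1 0.2 0.5;0 0 0 0.65 -1 0.2 0.5;0 0 0 0.65 -1 0.2 0.5;0 0 0 0.65 -1 0.2 0.5;0 0 0 0.65 -1 0.2 0.5;0 0 0 0.2 -0.2 0 0.5;0 0 0 0 0 0 0.5",
)

```text
time: 2.4
tool_pos: [0.4765, -0.0057, 0.201]
orientation: [3.116, 0.344, 0.008]
wrist_force: [0.3, -0.4, 0.8]
gripper_width: 0.0429
```

```bash
cat > wr.py <<'E'
from h import *; from fit import *
from scipy.spatial.transform import Rotation as Ro
P=robot.camera_params('wrist');H=np.array(P['hand_eye'])
def wproj(X,s):
    R=Ro.from_rotvec(s['orientation']).as_matrix()
    X=(np.atleast_2d(X)-s['tool_pos'])@R; X=(X-H[:3,3])@H[:3,:3]
    th=np.arctan2(np.hypot(X[:,0],X[:,1]),X[:,2]);ph=np.arctan2(X[:,1],X[:,0])
    return np.c_[P['cx']+P['fx']*th*np.cos(ph),P['cy']+P['fy']*th*np.sin(ph)]
E
python3 st.py -65 -10 58; python3 - <<'E'
from wr import *
s=robot.read_state();im=robot.grab_frame('wrist');np.savez('w0.npz',p=s['tool_pos'],o=s['orientation'])
c,_=fit(ch,[.6,0,0]);b,_=fit(bl,[.6,0,0])
big=cv2.resize(im,None,fx=1.25,fy=1.25)
save('w0raw.png',im)
def dr(p,pts,col):
    q=(wproj(T(p,pts),s)*1.25).round().astype(np.int32);cv2.polylines(big,[q],True,col,1)
dr(c,[(-75,150,50),(60,150,50),(60,-90,50),(-75,-90,50)],(255,0,0));dr(c,[(60,150,62),(60,-90,62)],(255,0,255))
dr(b,[(-25,-40,75),(-25,40,75),(25,40,75),(25,-40,75)],(0,255,0))
dr(c,[(-39.2+11*np.cos(a),-178.9+11*np.sin(a),106) for a in np.arange(0,6.3,.5)],(0,255,255))
save('w0.png',big)
E
```

```text
t 2.4 chuckxy mm [-62.5   4.2] z 201.0 yaw err 0.4 tilt [ 0.006 -0.006] F [ 0.2 -0.5  0.8] w 0.04286910793211952
need rows tool xyz (mm) [ -3.3  13.1 143.1]
```

View pics/w0.png

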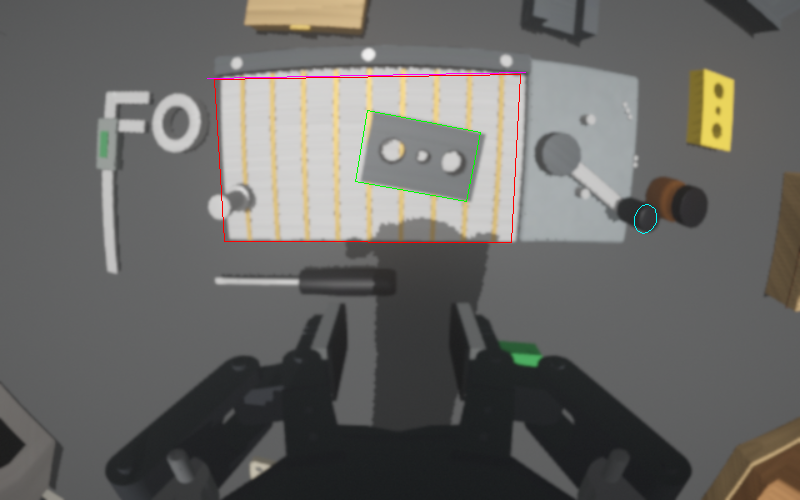

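The wrist overlay agrees with the fits to about 4 mm: plate edges at (217–525, 75–242), block at (362–483, 112–200), knob at (638,213). Now descend behind the block.

>>> send_rows(
  moves="0 0 -0.05 -0.1 0.5 0.9 0.5;0 0 0 0 0 1 0.5;0 0 0 0 0 1 0.5;0 0 0 0 0 0.9 0.5;0 0 0 0 0 0.6 0.5;0 0 0 0 0 0.3 0.5;0 0 0 0 0 0 0.5",
)

```text
time: 3.15
tool_pos: [0.4769, -0.0356, 0.0578]
orientation: [3.111, 0.331, 0.013]
wrist_force: [0.3, 0.3, 1.1]
gripper_width: 0.0425
```

```bash
python3 st.py -5 -13 57
```

```text
t 3.15 chuckxy mm [-68.3 -25.2] z 57.8 yaw err -0.05 tilt [ 0.009 -0.012] F [0.4 0.2 1.1] w 0.04249014871309207
need rows tool xyz (mm) [ 63.3 -12.2   1. ]
```

>>> send_rows(
  moves="0 0 0 0.2 -0.35 0 0.5;0 0 0 0.35 0 0 0.5;0 0 0 0.35 0 0 0.5;0 0 0 0.35 0 0 0.5;0 0 0 0.3 0 0 0.5;0 0 0 0.3 0 0 0.5;0 0 0 0 0 0 0.5",
)

```text
time: 3.85
tool_pos: [0.5346, -0.0134, 0.061]
orientation: [3.109, 0.328, 0.014]
wrist_force: [-0.8, -0.0, 0.1]
gripper_width: 0.0428
```

```bash
python3 st.py 0 -13 57
```

```text
t 3.85 chuckxy mm [ -7.3 -15.6] z 61.0 yaw err -0.16 tilt [ 0.011 -0.014] F [-0.8  0.2  0.1] w 0.04275508065162713
need rows tool xyz (mm) [ 7.2 -2.7  4. ]
```

>>> send_rows(
  moves="0 0 0 0.1 0 0.1 0.5;0 0 0 0.1 0 0.05 0.5;0 0 0 0.1 0 0 0.5",
)

```text
time: 4.15
tool_pos: [0.541, -0.0121, 0.0562]
orientation: [3.108, 0.328, 0.003]
wrist_force: [-9.1, -2.3, 6.9]
gripper_width: 0.0425
```

```bash
python3 st.py 0 -13 57; python3 - <<'E'
from h import *
im=robot.grab_frame('scene');b=robot.grab_frame('side')
x=cv2.resize(im[155:255,205:365],(640,400),interpolation=2)
y=cv2.resize(b[140:270,275:385],(338,400),interpolation=2)
save('s1.png',cv2.resize(np.hstack([x,y]),(800,327)))
E
```

```text
t 4.15 chuckxy mm [ -0.8 -15.8] z 56.2 yaw err -0.17 tilt [ 0.004 -0.016] F [-9.4 -0.3  6.9] w 0.042508070740920244
need rows tool xyz (mm) [ 0.8 -2.7 -0.8]
```

View pics/s1.png

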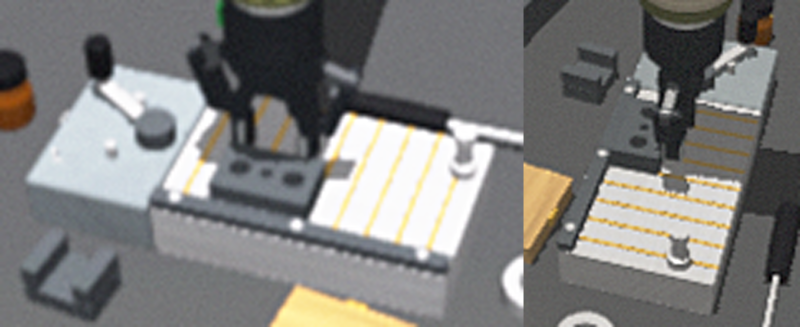

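The block (scene crop (268,180)) is close to or against the rail, with 9 N of reaction. Press once more to seat it, a little higher, then back off.

>>> send_rows(
  moves="0 0 0 0.05 0 -0.08 0.5;0 0 0 0.1 0 0 0.5;0 0 0 0.15 0 0 0.5;0 0 0 0.15 0 0 0.5",
)

```text
time: 4.65
tool_pos: [0.5427, -0.0118, 0.0557]
orientation: [3.106, 0.325, -0.038]
wrist_force: [-28.3, -4.5, 19.9]
gripper_width: 0.0428
```

```bash
python3 st.py 0 -13 57
```

```text
t 4.65 chuckxy mm [  1.  -15.8] z 55.7 yaw err -0.29 tilt [-0.022 -0.021] F [-28.6   1.6  19.9] w 0.04275675342440494
need rows tool xyz (mm) [-1.  -2.8 -1.4]
```

>>> send_rows(
  moves="0 0 0 -0.3 0 0 0.5;0 0 0 -0.5 0 0 0.5;0 0 0 -0.7 0 0 0.5;0 0 0 0 0 -1 0.5;0 0 0 0 0 -1 0;0 0 0 0 0 -1 0;0 0 0 -0.5 0 -0.5 0;0 0 0 -0.5 1 0 0;0 0 0 0 0 0 0",
)

```text
time: 5.55
tool_pos: [0.4809, -0.0536, 0.171]
orientation: [3.105, 0.33, -0.013]
wrist_force: [0.3, 0.4, -0.6]
gripper_width: -0.0003
```

```bash
python3 st.py -78 -181 180; python3 - <<'E'
from wr import *
s=robot.read_state();im=robot.grab_frame('wrist')
c,_=fit(ch,[.6,0,0])
c[:2]+=np.array([np.sin(c[2]),-np.cos(c[2])])*.004
big=cv2.resize(im,None,fx=1.25,fy=1.25)
def dr(p,pts,col):
    q=(wproj(T(p,pts),s)*1.25).round().astype(np.int32);cv2.polylines(big,[q],True,col,1)
dr(c,[(-75,150,50),(60,150,50),(60,-90,50),(-75,-90,50)],(255,0,0))
dr(c,[(-39.2+11*np.cos(a),-178.9+11*np.sin(a),106) for a in np.arange(0,6.3,.5)],(0,255,255))
dr(c,[(17*np.cos(a),-115+17*np.sin(a),70) for a in np.arange(0,6.3,.5)],(0,255,255))
save('w1.png',big);save('w1raw.png',im)
E
```

```text
t 5.55 chuckxy mm [-68.3 -43.6] z 171.0 yaw err -0.06 tilt [-0.006 -0.02 ] F [ 0.4  0.3 -0.6] w -0.00026340706436866037
need rows tool xyz (mm) [ -9.7 137.6  -6.4]
```

View pics/w1.png

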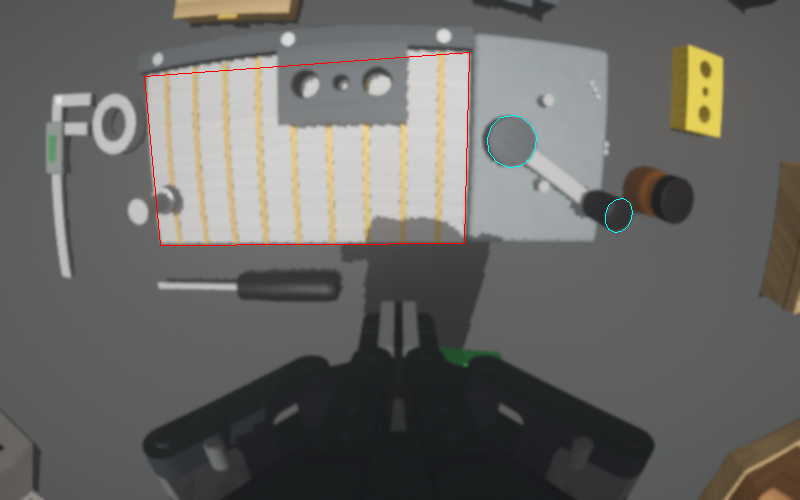

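The plate overlay now fits with a 4 mm shift in y. The knob overlay is at (618,215), the pivot boss at (511,141), and the block is by the rail at (278–408, 50–125). Before touching the lever, I'll check numerically that the block is seated.

```bash
sed -i 's/^s=robot.read/c[:2]+=np.array([np.sin(c[2]),-np.cos(c[2])])*.004\ns=robot.read/' st.py; python3 st.py -85 -181 175; python3 - <<'E'
from wr import *
s=robot.read_state();im=cv2.imread('pics/w1raw.png')
c,_=fit(ch,[.6,0,0]);c[:2]+=np.array([np.sin(c[2]),-np.cos(c[2])])*.004
for gap in(0,5,10):
  for y0 in (-10,): print('gap',gap,(wproj(T(c,[(10-gap,y0+40,75),(10-gap,y0-40,75),(60-gap,y0+40,75),(60-gap,y0-40,75)]),s)*1.25).round(1).tolist())
x0,y0,x1,y1=210,20,340,110
save('z1.png',cv2.cvtColor(cv2.resize(im[y0:y1,x0:x1],None,fx=6,fy=6,interpolation=2),4))
E
```

```text
t 5.6 chuckxy mm [-67. -37.] z 171.2 yaw err 0.08 tilt [-0.005 -0.019] F [ 1.2  1.1 -0. ] w 2.8164798636593296e-05
need rows tool xyz (mm) [-18.2 144.   -1.1]
gap 0 [[286.3, 127.4], [416.0, 124.4], [285.5, 48.8], [416.4, 44.3]]
gap 5 [[286.5, 135.3], [416.0, 132.5], [285.4, 56.5], [416.3, 52.1]]
gap 10 [[286.8, 143.2], [415.9, 140.6], [285.4, 64.3], [416.3, 60.0]]
```

View pics/z1.png

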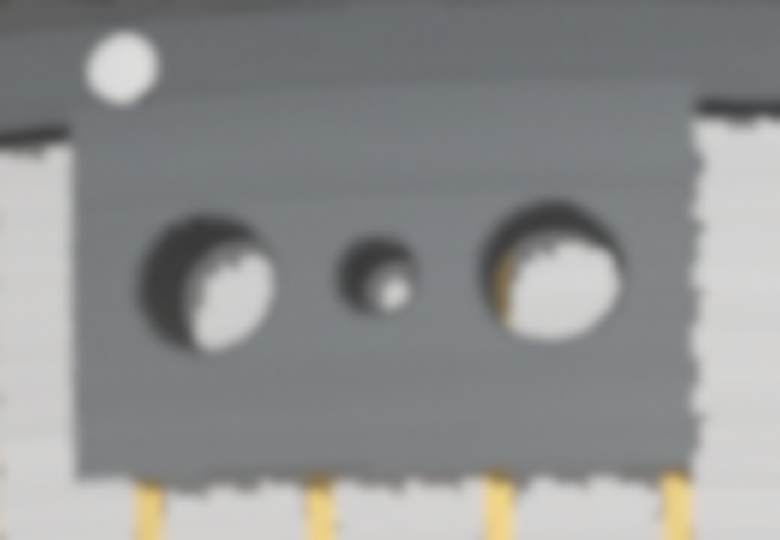

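```bash
cat > edge.py <<'E'
from wr import *
from scipy.optimize import least_squares
import sys
def inv(uv,s,z):
    X0=np.array([s['tool_pos'][0]+.1,s['tool_pos'][1]])
    return least_squares(lambda x:(wproj(np.r_[x,z],s)[0]-uv),X0).x
def run(im,s,c,cols,plo,phi,z,dark_first=True):
    g=cv2.GaussianBlur(cv2.cvtColor(im,cv2.COLOR_BGR2GRAY).astype(float),(0,0),.8);out=[]
    y=c[2];C=np.array([[np.cos(y),np.sin(y)],[-np.sin(y),np.cos(y)]])
    for u in cols:
        col=np.diff(g[plo:phi,u]);k=col.argmax()
        if 0<k<len(col)-1:
            a,b,d=col[k-1:k+2];k=k+.5*(a-d)/(a-2*b+d)
        out.append(C@(inv((u,plo+k+.5),s,z)-c[:2])*1e3)
    o=np.array(out);m=np.polyfit(o[:,1],o[:,0],1);r=o[:,0]-np.polyval(m,o[:,1]);ok=abs(r)<1.5
    m=np.polyfit(o[ok,1],o[ok,0],1);print('slope deg (yaw = -)',np.degrees(m[0]).round(2),'x at mean',np.polyval(m,o[ok,1].mean()).round(2),'y',o[ok,1].min().round(),o[ok,1].max().round(),ok.sum(),'std',r[ok].std().round(2))
E
python3 - <<'E'
from edge import *
s=robot.read_state();im=cv2.imread('pics/w1raw.png')
c,_=fit(ch,[.6,0,0]);c[:2]+=np.array([np.sin(c[2]),-np.cos(c[2])])*.004
print('block near top edge');run(im,s,c,range(228,322),92,108,.075)
print('plate/rail left+right');run(im,s,c,[*range(140,215),*range(332,368)],36,65,.050)
print('plate near edge (dark bench below, use -)');run(255-im,s,c,[*range(140,215),],185,205,.050); run(255-im,s,c,[*range(140,215),*range(395,460)],185,205,.050)
E
```

```text
block near top edge
slope deg (yaw = -) 0.49 x at mean 9.78 y -41.0 28.0 91 std 0.44
plate/rail left+right
slope deg (yaw = -) 0.16 x at mean 61.68 y -80.0 124.0 111 std 0.3
plate near edge (dark bench below, use -)
slope deg (yaw = -) 0.08 x at mean -72.42 y 56.0 137.0 75 std 0.26
slope deg (yaw = -) -0.18 x at mean -72.07 y -175.0 137.0 133 std 0.27
```

The block measures seated within calibration noise, with a possible 0.3° skew (right end about 0.5 mm open). A gentle extra nudge right of centre with shut fingers is cheap, so I'll do that before the lever.

>>> send_rows(
  moves="0.12 0.06 0 0.4 -0.55 0.5 0;0 0 0 0.4 0 1 0;0 0 0 0 0 1 0;0 0 0 0 0 0.8 0;0 0 0 0 0 0.3 0;0 0 0 0 0 0 0",
)

```text
time: 6.2
tool_pos: [0.5075, -0.0245, 0.062]
orientation: [-3.122, -0.341, -0.018]
wrist_force: [-0.3, -0.5, -0.2]
gripper_width: 0.0002
```

```bash
python3 st.py -3 -22 62
```

```text
t 6.2 chuckxy mm [-36.1 -16.8] z 62.0 yaw err 0.25 tilt [0.011 0.002] F [-0.4 -0.5 -0.2] w 0.0001672589669032977
need rows tool xyz (mm) [33.1  5.4  0.4]
```

>>> send_rows(
  moves="0 0 0 0.3 0.25 0 0;0 0 0 0.3 0 0 0;0 0 0 0.2 0 0 0;0 0 0 0.15 0 0 0;0 0 0 0.1 0 0 0;0 0 0 0.1 0 0 0",
)

```text
time: 6.8
tool_pos: [0.5462, -0.025, 0.0666]
orientation: [3.122, 0.339, 0.017]
wrist_force: [-27.6, -3.9, 20.4]
gripper_width: -0.0001
```

```bash
python3 st.py -3 -22 62
```

```text
t 6.8 chuckxy mm [  1.5 -25.5] z 66.6 yaw err 0.19 tilt [0.011 0.   ] F [-27.8   2.   20.4] w -8.298981204253826e-05
need rows tool xyz (mm) [-4.6 -3.5  4.5]
```

Firm 28 N contact again at the same place, so the block is seated. Now over to the lever.

>>> send_rows(
  moves="0 0 0 -0.3 0 0 0;0 0 0 -0.6 0 0 0;0 0 0 -0.6 0 -0.3 0;0 0 0 -0.6 0 -1 0;0 0 0 -0.3 0.5 -1 0;0 0 0 -0.2 1 -1 0;0 0 0 0 1 0 0;0 0 0 0 1 0 0;0 0 0 0 1 0 0;0 0 0 0 0.5 0 0;0 0 0 0 0 0 0",
)

```text
time: 7.9
tool_pos: [0.4982, -0.1927, 0.1708]
orientation: [3.118, 0.344, 0.02]
wrist_force: [0.0, 0.2, -1.0]
gripper_width: 0.0
```

```bash
python3 st.py -80 -181 80; python3 - <<'E'
from edge import *
s=robot.read_state();im=robot.grab_frame('wrist');
c,_=fit(ch,[.6,0,0]);c[:2]+=np.array([np.sin(c[2]),-np.cos(c[2])])*.004
big=cv2.resize(im,None,fx=1.25,fy=1.25)
def dr(p,pts,col):
    q=(wproj(T(p,pts),s)*1.25).round().astype(np.int32);cv2.polylines(big,[q],True,col,1)
dr(c,[(-39.2+11*np.cos(a),-178.9+11*np.sin(a),106) for a in np.arange(0,6.3,.5)],(0,255,255))
dr(c,[(-75,150,50),(60,150,50),(60,-90,50),(-75,-90,50)],(255,0,0))
save('w2.png',big)
E
```

```text
t 7.9 chuckxy mm [ -80.8 -179.2] z 170.8 yaw err 0.4 tilt [ 0.013 -0.003] F [ 0.1  0.2 -1. ] w 1.3474201638147804e-05
need rows tool xyz (mm) [-0.4  1.3 90.8]
```

View pics/w2.png

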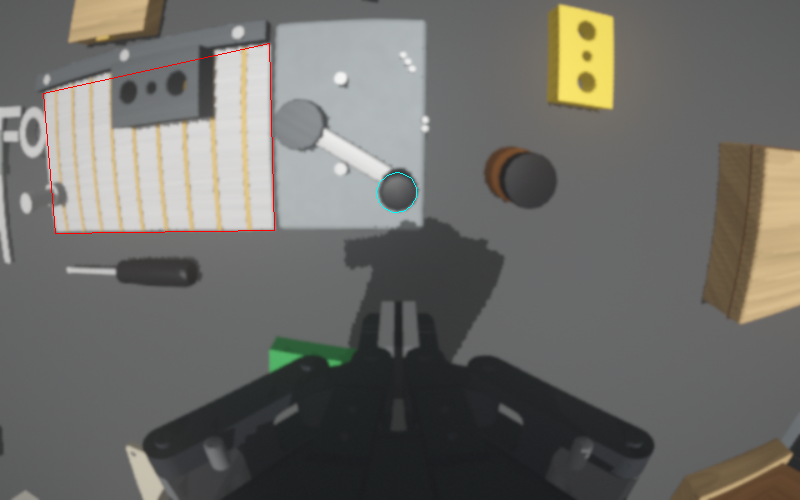

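The knob overlay matches at (397,191). Descend behind it and push.

>>> send_rows(
  moves="0 0 0 0 0.05 1 0;0 0 0 0 0 1 0;0 0 0 0 0 0.6 0;0 0 0 0 0 0.3 0;0 0 0 0.2 0 0 0;0 0 0 0.3 0.1 0 0",
)

```text
time: 8.55
tool_pos: [0.5162, -0.1826, 0.0831]
orientation: [3.118, 0.362, 0.023]
wrist_force: [0.4, 0.6, 0.3]
gripper_width: -0.0002
```

```bash
python3 st.py 19 -181 82
```

```text
t 8.55 chuckxy mm [ -61.  -173.2] z 83.1 yaw err 1.02 tilt [ 0.015 -0.001] F [0.5 0.5 0.3] w -0.00021045144889140824
need rows tool xyz (mm) [79.9  9.2  2.3]
```

>>> send_rows(
  moves="0 0 0.1 0 0.3 0 0;0 0 0 0.4 0.15 0 0;0 0 0 0.4 0.1 0 0;0 0 0 0.4 0.05 0 0;0 0 0 0.4 0 0 0;0 0 0 0.4 0 0 0",
)

```text
time: 9.15
tool_pos: [0.5774, -0.197, 0.0862]
orientation: [3.117, 0.321, 0.008]
wrist_force: [-7.4, 0.1, 0.8]
gripper_width: 0.0002
```

```bash
python3 st.py 19 -181 82
```

```text
t 9.15 chuckxy mm [  -4.3 -200.2] z 86.2 yaw err -0.43 tilt [ 0.006 -0.008] F [-7.2  1.7  0.8] w 0.00018471420508543482
need rows tool xyz (mm) [ 23.1 -19.4   4.2]
```

>>> send_rows(
  moves="0 0 0 0.1 -0.4 0.1 0;0 0 0 0.2 -0.3 0.05 0;0 0 0 0.3 -0.1 0 0",
)

```text
time: 9.45
tool_pos: [0.5921, -0.1712, 0.083]
orientation: [3.115, 0.314, 0.011]
wrist_force: [-0.3, -0.1, 0.7]
gripper_width: -0.0001
```

```bash
python3 st.py 19 -181 82
```

```text
t 9.45 chuckxy mm [  15.6 -178.1] z 83.0 yaw err -0.68 tilt [ 0.008 -0.01 ] F [-0.3 -0.1  0.7] w -7.268785831088423e-05
need rows tool xyz (mm) [3.5 2.9 1.1]
```

>>> send_rows(
  moves="0 0 0 0.15 0 0 0;0 0 0 0.15 0 0 0;0 0 0 0.15 0 0 0",
)

```text
time: 9.75
tool_pos: [0.5955, -0.17, 0.0828]
orientation: [3.115, 0.311, -0.029]
wrist_force: [-31.8, 2.0, 23.9]
gripper_width: 0.0002
```

```bash
python3 st.py 19 -181 82
```

```text
t 9.75 chuckxy mm [  19.1 -177.6] z 82.8 yaw err -0.8 tilt [-0.017 -0.012] F [-30.7   8.6  23.9] w 0.00016099610727409155
need rows tool xyz (mm) [-0.   3.4  0.8]
```

The reaction is 31 N with the TCP at x = 19.1 mm, exactly where the second stop should be. Retract and verify.

>>> send_rows(
  moves="0 0 0 -0.3 0 0 0;0 0 0 -0.7 0 0 0;0 0 0 -1 0 0 0;0 0 0 -0.7 0 -0.5 0;0 0 0 -0.3 0 -1 0;0 0 0 -0.5 0 -1 0;0 0 0 -0.7 0 -1 0;0 0 0 -0.5 -1 0 0;0 0 0 -0.5 -1 0 0;0 0 0 0 -1 0 0;0 0 0 0 0 0 0",
)

```text
time: 10.85
tool_pos: [0.4249, -0.1094, 0.1984]
orientation: [3.111, 0.311, -0.011]
wrist_force: [0.8, -0.1, -0.1]
gripper_width: 0.0001
```

```bash
python3 st.py 0 0 180; python3 - <<'E'
from edge import *
s=robot.read_state();im=robot.grab_frame('wrist');
c,_=fit(ch,[.6,0,0]);c[:2]+=np.array([np.sin(c[2]),-np.cos(c[2])])*.004
big=cv2.resize(im,None,fx=1.25,fy=1.25)
def dr(p,pts,col):
    q=(wproj(T(p,pts),s)*1.25).round().astype(np.int32);cv2.polylines(big,[q],True,col,1)
dr(c,[(39.2+11*np.cos(a),-178.9+11*np.sin(a),106) for a in np.arange(0,6.3,.5)],(0,255,255))
dr(c,[(10,32,75),(10,-48,75),(60,-48,75),(60,32,75)],(0,255,0))
save('w3.png',big);save('w3raw.png',im)
E
```

```text
t 10.85 chuckxy mm [-134.8  -82.3] z 198.4 yaw err -0.79 tilt [-0.006 -0.015] F [ 0.8 -0.3 -0.1] w 9.785171594972638e-05
need rows tool xyz (mm) [133.8 -84.4  16.1]
```

View pics/w3.png

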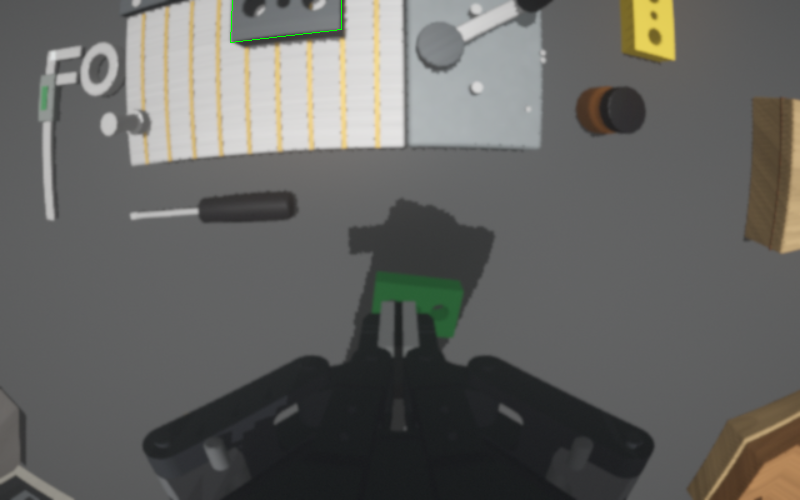

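```bash
python3 - <<'E'
from edge import *
im=robot.grab_frame('scene');b=robot.grab_frame('side')
c,_=fit(ch,[.6,0,0]);c[:2]+=np.array([np.sin(c[2]),-np.cos(c[2])])*.004
x=cv2.resize(im[155:255,205:365],None,fx=5,fy=5,interpolation=2)
for v,col in((1.1,(255,0,0)),(.55,(0,0,255)),(0,(0,160,0))):
  a=v-2.121;k=T(c,[75*np.cos(a),-115+75*np.sin(a),106]);p=(proj('scene',k)[0]-[205,155]+.5)*5
  cv2.circle(x,tuple(int(i) for i in p),6,col,2);print(v,p.round())
q=((proj('scene',T(c,[(60,150,62),(60,-90,62)]))-[205,155]+.5)*5).astype(np.int32);cv2.polylines(x,[q],False,(255,0,255),1)
save('s2.png',x)
E
```

```text
1.1 [ 85. 160.]
0.55 [ 98. 108.]
0 [147.  66.]
```

View pics/s2.png

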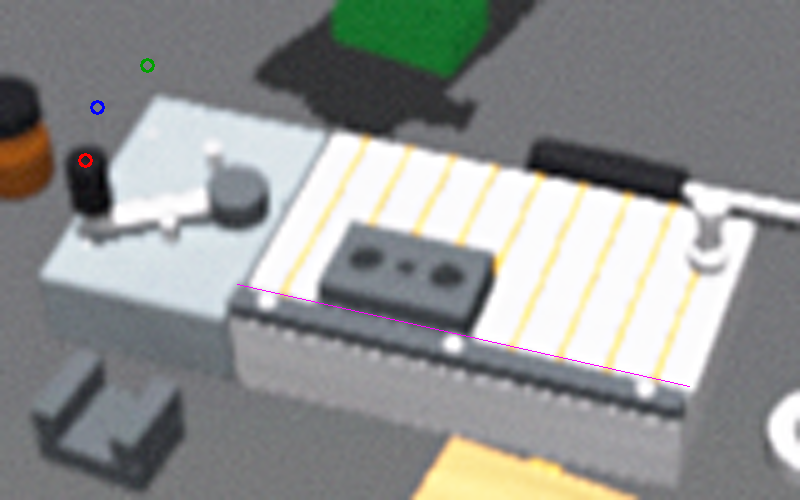

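The knob sits on the full-hold mark (85,160). The block's long side is flush with the rail line, and the jar, gauges and screwdriver are where they started. Handing in.

```bash
python3 -c "
from bench import robot
print(robot.finish_job())"
```

```text
the job is handed in; nothing more can be done
None
```

The block is against the stop rail and the lever is at full hold. The job was handed in at about 11 s of the 46 s allowed, with the hand clear of everything.

- **Block:** I slid it home with a two-finger push, then nudged it once more right of centre before touching the lever. It met firm resistance of about 28 N both times.
- **Lever:** I pushed it past the half-hold detent to its second stop, which pushed back with about 31 N where full hold should be. After I withdrew, the last scene picture shows the knob on the computed full-hold position.
- **Bystanders:** The jar, plug gauge, ring gauge, caliper, screwdriver, case and slot block look undisturbed in the last pictures.

**Remaining doubt:** the wrist-camera edge measurement after the first push gave the block a skew of about 0.3° and a gap of 0 to 2 mm, which is within calibration error. I did not repeat that measurement after the second nudge. The final overlays show the block's long side flush with the rail.

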